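Square the couverture block to the fence

ROBOT

A 6-joint arm with a two-finger parallel gripper is mounted at the origin on the work surface. World frame = base frame: x ahead of the robot, y to its left, z up, the work surface at z = 0. Lengths are in m, angles in rad, forces in N, time in s.
With the tool pointing down it reaches from about 0.35 to 0.775 m from the base axis. Payload 5.5 kg.
Tool frame: the origin (TCP) lies at the very end of the fingers, on their centre line; the grasp point (between the pads) lies 19 mm behind it; x points along the fingers, y is the direction in which the jaws open and shut, and the axes are right-handed (so a half turn about x gives the same grasp; the last joint's range is limited). The gripper opens to 85 mm and grips with 20 to 120 N. Pads are 22 mm wide; open, the fingers measure 114 mm over their backs; the gripper's body (76 mm by 85 mm) begins 54 mm behind the grasp point. The pads swing forward as they close: fully open they stand 13 mm farther back than shut.
Start: joints at [-1.368, 0.313, 0.046, 1.304, 0, 1.431], TCP at [0.193, -0.542, 0.231] pointing down, gripper open.
Joint ranges: [-2.76, 2.76], [-0.86, 1.69], [-1.03, 1.26], [-2.2, 2.34], [-1.47, 1.5], [-3.14, 3.14]. Speed limits (rad/s): [2.57, 2.57, 3.14, 3.14, 3.14, 3.14].

INTERFACE

Orientations are given as a unit quaternion [w, x, y, z].
In Python, from workcell import readout, cams, env, finder gives the robot as it stands.
- The arm moves only by the tool drive_tool, never from a script. Its argument "moves" is a list that holds one entry, the list of rows, each a list of 7 numbers: the shift along the tool's x, y, z in m, then the turn, a rotation vector about the tool's x, y, z in rad, then the closure in counts, from 0 (fully open) to 255 (shut). A call has exactly 5 rows; each row is the pose to reach, as a shift and turn from the pose measured when the call began, along the tool's axes at that moment; what a row does not reach only later rows make up. A row lasts 1/8 s, in which the tool goes at most 62.5 mm and 10.7 degrees, less where a joint would pass 70% of its speed; a pose out of reach is approached as far as the arm can. A call with a gripper value outside its range is refused whole. The fingers move at their own pace and stop on an object; "squeeze" is the grip in N (left out, the last holds). Time passes only in rows, so rows that repeat a pose let the fingers close, or fill a call up. It gives the time, the measured TCP pose, the force and the opening at its end, in the units of the state.
- readout.get_state(): the state, without advancing time (a new reading comes with each control period).
- cams.read_camera(name): name is "scene" or "top"; returns the picture (420x560x3 uint8, blue, green, red); there is no depth.
- cams.camera_params(name): a dict with "mtx" (3x3 intrinsics, pixels), "R" (3x3) and "t" (3): a world point X has camera coordinates R X + t. Camera axes: x right, y down, z forward; pixel columns grow to the right and rows downward; lengths in m; the calibration is good to about 2 mm. A picture is of the moment at which its call begins. camera_params takes no time and is no camera call.
- env.hand_in(): hands the job in, once; it reports no verdict.
Trained networks look in the newest picture that a camera, given by its name, has taken for a name from the list of things; names that differ only in an ending like _2 or _b are one class to them, and where a whole thing is asked for, a point or a joint stands for the part that bears it (a point fixed in the world has none). Each returns a list of dicts, best first, with "conf" (0 to 1); they miss things now and then, are a little off and sometimes report something else, mostly with a low value. They report only what shows in the picture. A call takes as long as a camera call. They do not tell look-alikes from the thing itself.
- finder.regions_of(camera, name): "pixels" (420x560 bool, what is visible of it) and "point" ([column, row] in pixels, amid what is visible of it).
The state is a dict: "clock": time; "joint_pos": joint angles; "qvel": joint speeds; "tau": joint torques, N m; "tcp_pos": TCP position; "orientation": TCP orientation; "wrist_force": force on the tool from outside, world axes, zero at the start; "ft_torque": the same for the moment, N m; "finger_gap": finger opening in m.
Only numpy, scipy, OpenCV 4.12 (cv2) and the standard library are available. Lean on these libraries where they do the work, as an engineer would, in place of code of your own. Each camera call takes 0.05 s, during which the arm holds its last target.

TASK

Without grasping or lifting anything, walk the heavy green couverture block round by pushing at one corner and then another with the fingers, so that it turns roughly on the spot (its middle must not wander more than 5 cm while it is askew), until one of its long sides faces the steel fence squarely with at least 6 cm still between them. Then push it forward until that long side lies flat against the fence, within the fence's length, and leave it there. It must not strike the fence while askew, and the other things on the bench stay where they are.

Things in the scene. Friction and masses are not known exactly. Their poses are not given: they have to be found in the camera images.
- block: the heavy cast green block, flat and loose on the marble: 90 mm along its own x, 140 mm along its own y, 50 mm high (too wide to grasp), 0.6 to 0.9 kg, slides with dry friction. Origin: centre of its underside, z up. Its long sides (own x = -45 and +45 mm) are alike. It starts 43 to 90 degrees off square, either way, its centre 155 to 175 mm in front of the fence's face
- fence: low stainless-steel stop fence, fixed to the bench: a straight plate 300 mm long (own y), 36 mm high, with a foot flange behind. Origin: bench height, middle of its working face. The working face is its plane x = 0 and looks along its own -x, roughly towards the robot; the metal lies at x = 0 to +58 mm
- mould: bystander, to be left alone: clear polycarbonate praline mould filled with green, 275 x 135 x 22 mm, lying flat; origin at the centre of its underside
- ring: bystander, to be left alone: steel ring cutter, 60 mm across, 40 mm high; origin at the centre of its underside
- scraper: bystander, to be left alone: bench scraper lying flat, steel blade with a black round handle along its edge, about 87 x 120 x 18 mm; origin at its underside near the middle
- spatula: bystander, to be left alone: spatula lying flat, wooden handle and steel blade, about 280 mm long, 65 mm wide; origin under its middle
- bowl: bystander, to be left alone: steel bowl, 150 mm across, 65 mm high; origin at the centre of its underside
- jar: bystander, to be left alone: glass jar with green cap, 70 mm across, 100 mm high; origin at the centre of its underside
- cup: bystander, to be left alone: white cup, 76 mm across, 85 mm high; origin at the centre of its underside
There are look-alikes about, which are no part of the job. What is shaped like the block but blue or red is not meant.

How it is judged:
On the way:
1. the block stands with a long side facing the fence squarely (within 6 degrees) and still at least 60 mm clear of it (angle between the y axis of block and the y axis of fence, either way round below 0.105 rad and x of block in the frame of fence below -0.105 m), for 0.2 s.
At the end, for the whole second after the job is handed in: the block lies flat on the bench at rest, a long side against the fence (gap under 3.5 mm, within 2 degrees), its centre within 80 mm of the fence's middle along the fence (angle between the y axis of block and the y axis of fence, either way round below 0.035 rad and x of block in the frame of fence between -0.0485 and -0.04 m and y of block in the frame of fence between -0.08 and 0.08 m and height (world z) of block below 0.004 m and angle between block's own z axis and vertical below 0.05 rad and linear speed of block below 0.01 m/s); the robot touches nothing.
It fails at once if the block is lifted or tipped (height (world z) of block above 0.012 m or angle between block's own z axis and vertical above 0.15 rad).
It fails at once if the block strikes the fence while more than 9 degrees askew (contact force between block and fence above 1 N and angle between the y axis of block and the y axis of fence, either way round above 0.16 rad).
It fails at once if the middle of the block wanders more than 50 mm from its start while more than 9 degrees askew (distance of block from where it was at the start of the episode above 0.05 m and angle between the y axis of block and the y axis of fence, either way round above 0.16 rad).
It fails at once if a bystander is moved more than 20 mm (distance of any of mould, ring, scraper, spatula, bowl, jar, cup from where it was at the start of the episode above 0.02 m).
It also fails if it takes over 72 s, if anything falls off the work surface, if the arm or the gripper's body presses on something with over 40 N, if the wrist force passes 120 N, or if a joint passes its speed limit or range.

## Working session

There is one attempt and no reset: what is moved stays moved. The work goes in short steps, Python scripts to look and compute and a tool call to move; the robot and the scene stay as the last step left them, time stands still between calls to the robot, and variables do not carry over. Pictures are saved under pics/ and viewed, and the job is handed in when it is done.

Besides the shell and the picture viewer there is one more tool, called after "Request:" in YAML: its name, and indented under it one key for each argument. drive_tool: Moves the arm, as the interface text tells. Its arguments: {"type":"object","properties":{"moves":{"type":"array"},"squeeze":{"type":"number"}},"required":["moves"]}

```bash
ls; mkdir -p pics
python3 - <<'E'
from workcell import readout, cams, env, finder
import cv2,numpy as np
np.set_printoptions(precision=4,suppress=True)
for c in ("scene","top"):
    im=cams.read_camera(c); cv2.imwrite(f"pics/{c}0.png",im)
    p=cams.camera_params(c); print(c,p["mtx"],p["R"],p["t"])
print(readout.get_state())
E
```

```text
pics
scene [[403.5301   0.     284.2968]
 [  0.     403.5301 205.02  ]
 [  0.       0.       1.    ]] [[-0.7758  0.6309  0.0081]
 [ 0.3461  0.4362 -0.8306]
 [-0.5276 -0.6416 -0.5568]] [ 0.3468 -0.1289  1.4999]
top [[448.3442   0.     285.2995]
 [  0.     448.3442 211.3745]
 [  0.       0.       1.    ]] [[-0.0349 -0.9994 -0.0047]
 [-0.9716  0.0351 -0.234 ]
 [ 0.234  -0.0036 -0.9722]] [-0.0042  0.4738  1.4781]
{'clock': 0.1, 'joint_pos': array([-1.3676,  0.3139,  0.0451,  1.3036, -0.    ,  1.4312]), 'qvel': array([ 0.0002, -0.0023,  0.002 , -0.    , -0.0004, -0.0004]), 'tau': array([  0.0028, -48.1727,  29.9242,   0.0126,  -0.0001,   0.    ]), 'tcp_pos': array([ 0.1932, -0.5411,  0.2305]), 'orientation': array([-0.12  , -0.6967, -0.1212,  0.6968]), 'wrist_force': array([-0.9653, -0.542 , -0.2673]), 'ft_torque': array([ 0.0346, -0.0095, -0.0612]), 'finger_gap': 0.08554496436058208}
```

View pics/top0.png

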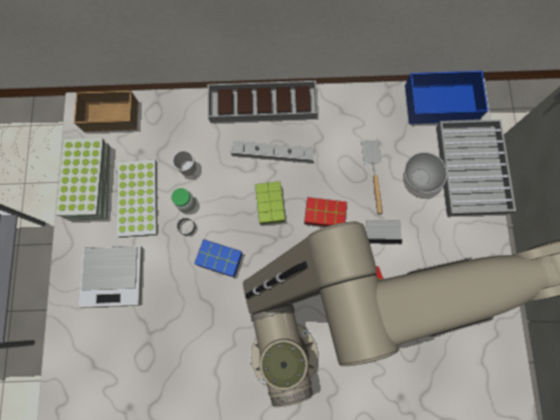

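View pics/scene0.png

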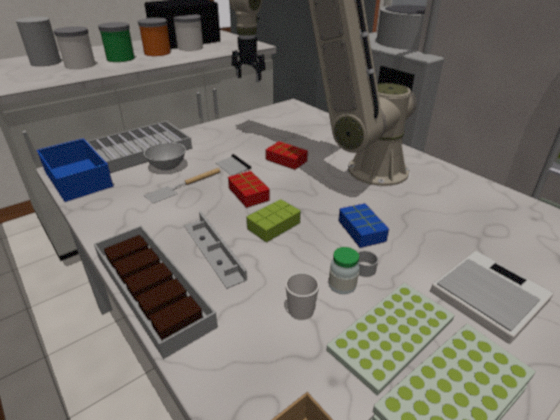

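Run:
```python
from workcell import readout, cams, env, finder
import cv2,numpy as np
out=[]
for c in ("top","scene"):
    im=cams.read_camera(c)
    for n in ("block","fence"):
        rs=finder.regions_of(c,n)
        for i,r in enumerate(rs):
            m=r["pixels"]; print(c,n,i,round(r["conf"],2),np.round(r["point"],1),m.sum(), im[m].mean(0).round())
            np.save(f"m_{c}_{n}_{i}.npy",m)
    np.save(f"im_{c}.npy",im)
t=np.load("im_top.npy")[130:240,190:370]; s=np.load("im_scene.npy")[170:300,170:320]
cv2.imwrite("pics/ct.png",cv2.resize(t,None,fx=4.4,fy=4.4,interpolation=cv2.INTER_CUBIC))
cv2.imwrite("pics/cs.png",cv2.resize(s,None,fx=4.4,fy=4.4,interpolation=cv2.INTER_CUBIC))
```

```text
top block 0 0.95 [321.8 213. ] 1082 [ 55.  66. 161.]
top block 1 0.56 [269.9 202.9] 1104 [ 77. 154. 134.]
top block 2 0.55 [377.2 273.8] 44 [ 51.  56. 162.]
top fence 0 0.92 [273.6 150.7] 1159 [134. 137. 136.]
scene block 0 0.8 [274.7 218.2] 1443 [ 44. 109.  96.]
scene block 1 0.74 [250.7 191. ] 1095 [ 31.  39. 121.]
scene block 2 0.64 [282.7 153.1] 826 [ 25.  30. 105.]
scene fence 0 0.9 [216.4 254. ] 1973 [118. 121. 123.]
```

View pics/ct.png

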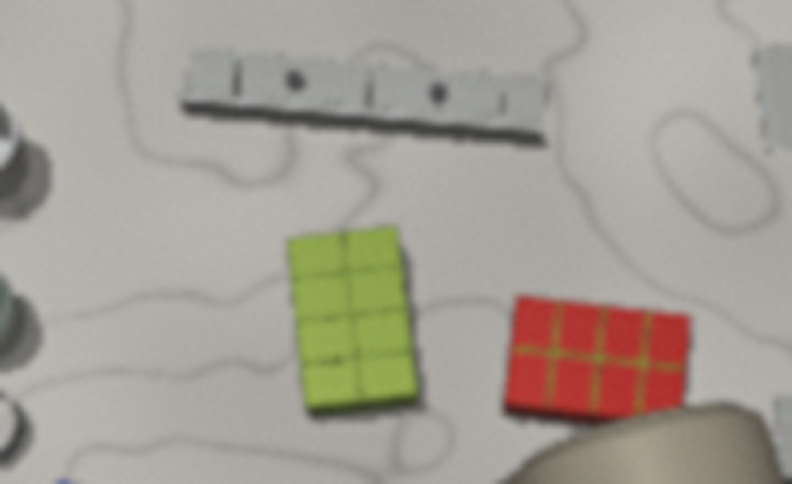

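View pics/cs.png

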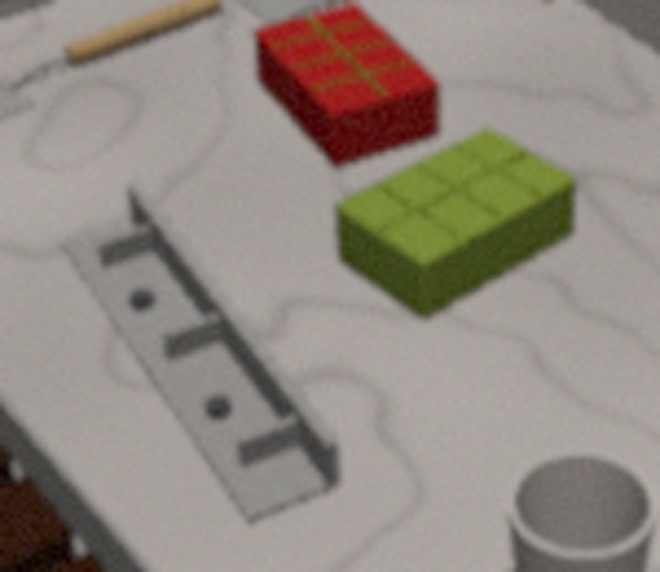

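```bash
cat > h.py <<'E'
from workcell import readout, cams, env, finder
import cv2,numpy as np
from scipy.optimize import minimize
np.set_printoptions(precision=4,suppress=True)
S=4
P={c:cams.camera_params(c) for c in ("top","scene")}
def proj(c,X):
    p=P[c]; Y=np.asarray(X)@p["R"].T+p["t"]; q=Y@p["mtx"].T; return q[:,:2]/q[:,2:]
def back(c,uv,z):
    p=P[c]; d=p["R"].T@np.linalg.solve(p["mtx"],[uv[0],uv[1],1]); o=-p["R"].T@p["t"]; return o+d*(z-o[2])/d[2]
def box(x0,x1,y0,y1,z0,z1): return np.array([[x,y,z] for x in(x0,x1) for y in(y0,y1) for z in(z0,z1)])
BLOCK=[box(-.045,.045,-.07,.07,0,.05)]
FENCE=[box(0,.004,-.15,.15,0,.036),box(0,.058,-.15,.15,0,.004)]
def T(q,X):
    x,y,a=q; c,s=np.cos(a),np.sin(a); return X@np.array([[c,s,0],[-s,c,0],[0,0,1]])+[x,y,0]
def render(c,parts,q,shape,off):
    m=np.zeros(shape,np.uint8)
    for B in parts:
        uv=(proj(c,T(q,B))-off+.5)*S-.5
        cv2.fillConvexPoly(m,cv2.convexHull((uv*16).astype(np.float32)).round().astype(np.int32),1,shift=4)
    return m
def up(a,bb):
    x0,y0,x1,y1=bb; a=a[y0:y1,x0:x1].astype(np.float32); return cv2.resize(a,None,fx=S,fy=S,interpolation=cv2.INTER_CUBIC)>.5
def green(im,c):
    hsv=cv2.cvtColor(im,cv2.COLOR_BGR2HSV); h,s,v=[hsv[...,i].astype(int) for i in range(3)]
    return (h>28)&(h<50)&(s>90)
def greensoft(im):
    f=im.astype(float); return np.clip(((f[...,1]-f[...,0])/(f.max(2)+1)-.12)/.36,0,1)
def fit(masks,parts,q0,pad=25):
    tg=[]
    for c,m in masks.items():
        uv=np.vstack([proj(c,T(q0,B)) for B in parts]); lo=np.floor(uv.min(0)-pad).astype(int).clip(0); hi=np.ceil(uv.max(0)+pad).astype(int)
        tg.append((c,up(m,(lo[0],lo[1],hi[0],hi[1])),lo))
    def cost(q):
        return sum((render(c,parts,q,t.shape,o)!=t).sum()/t.sum() for c,t,o in tg)
    best=None
    for da in (0,-.15,.15):
        s0=np.array(q0)+[0,0,da]
        sim=np.array([s0,s0+[.012,0,0],s0+[0,.012,0],s0+[0,0,.15]])
        r=minimize(cost,s0,method="Nelder-Mead",options=dict(initial_simplex=sim,xatol=1e-4,fatol=1e-4))
        if best is None or r.fun<best.fun: best=r
    return best.x,best.fun
def blockpose(q0,cs=("top","scene"),tag=None):
    ms={}
    for c in cs:
        im=cams.read_camera(c)
        g=greensoft(im)
        if tag: cv2.imwrite(f"pics/{tag}_{c}.png",im)
        # keep near predicted
        k=np.zeros(g.shape,np.uint8); u=proj(c,T(q0,BLOCK[0])); lo=(u.min(0)-14).astype(int); hi=(u.max(0)+14).astype(int); k[lo[1]:hi[1],lo[0]:hi[0]]=1
        ms[c]=g*k
    return ms
E
python3 - <<'E'
from h import *
ims={c:np.load(f"im_{c}.npy") for c in P}
print(back("top",(269.9,202.9),.05),back("scene",(274.7,218.2),.03), back("top",(273,150),0))
for n in range(1):
    ms={}
    q0=[*back("top",(269.9,202.9),.05)[:2],1.45]
    for c in P:
        g=greensoft(ims[c]); k=np.zeros(g.shape); u=proj(c,T(q0,BLOCK[0])); lo=(u.min(0)-14).astype(int); hi=(u.max(0)+14).astype(int); k[lo[1]:hi[1],lo[0]:hi[0]]=1; ms[c]=g*k; print(c,(ms[c]>.5).sum())
    q,f=fit(ms,BLOCK,q0); print("both",q,np.degrees(q[2]),f)
    for c in P: print(c,*fit({c:ms[c]},BLOCK,q))
fm={"top":np.load("m_top_fence_0.npy"),"scene":np.load("m_scene_fence_0.npy")}
f0=[*back("top",(273,155),0)[:2],.05]
for a in (.05,-.1): 
    f,e=fit(fm,FENCE,[*f0[:2],a]); print("fence",f,e)
for c in P: print(c,*fit({c:fm[c]},FENCE,f))
R=f[2]; d=q[:2]-f[:2]; print("block in fence",d@[np.cos(R),np.sin(R)],d@[-np.sin(R),np.cos(R)],np.degrees(q[2]-R))
for c in P:
    im=cv2.resize(ims[c],None,fx=3,fy=3,interpolation=cv2.INTER_CUBIC)
    for parts,qq in ((BLOCK,q),(FENCE,f)):
        for B in parts: cv2.polylines(im,[cv2.convexHull(((proj(c,T(qq,B))+.5)*3-.5).astype(np.float32)).round().astype(int)],True,(255,0,255),1)
    cv2.imwrite(f"pics/fit_{c}.png",im[360:720,450:1110] if c=="top" else im[480:930,450:1000])
E
```

```text
[0.5069 0.031  0.05  ] [0.5124 0.0352 0.03  ] [0.7202 0.0158 0.    ]
top 1019
scene 1426
both [0.5125 0.0322 1.6816] 96.35091205849936 0.24152955312668972
top [0.5165 0.0319 1.6554] 0.09433730499938582
scene [0.5109 0.0299 1.7315] 0.1355093099671413
fence [ 0.6859  0.0196 -0.1257] 0.17916936490535762
fence [ 0.6857  0.0207 -0.1275] 0.17918376006858278
top [ 0.6839  0.0187 -0.1314] 0.11121898597626753
scene [ 0.6873  0.0203 -0.1234] 0.039348625015840834
block in fence -0.17325644938647378 -0.010693953886313603 103.65401849333455
```

View pics/fit_top.png

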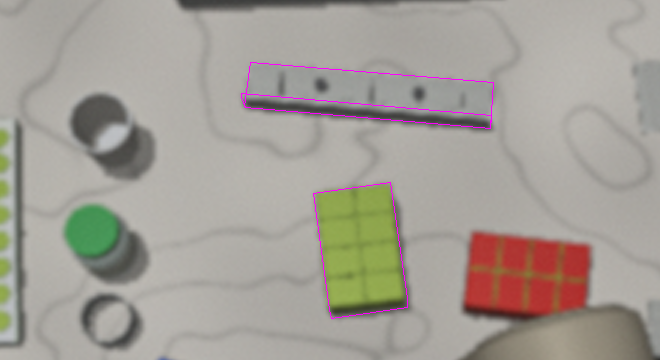

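View pics/fit_scene.png

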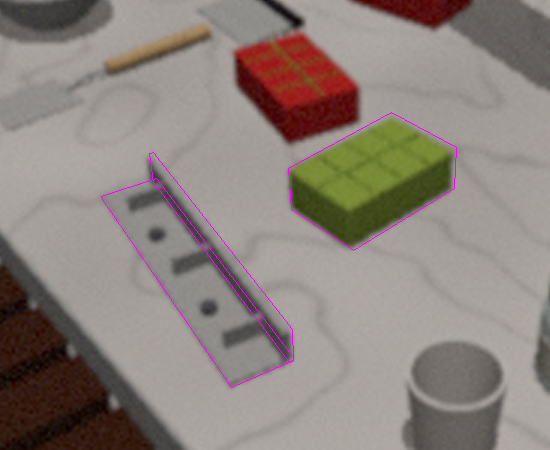

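Run:
```python
from h import *
im=np.load("im_top.npy"); 
print(im[216:228,270:276].tolist()[0][0]); 
for r in range(218,228): print(r, im[r,266:280].mean(0).round(), greensoft(im)[r,266:280].mean().round(2))
fm={"top":np.load("m_top_block_1.npy"),"scene":np.load("m_scene_block_0.npy")}
q=np.array([.5125,.0322,1.68])
print(fit(fm,BLOCK,q)); 
for c in P: print(c,*fit({c:fm[c]},BLOCK,q))
```

```text
[78, 165, 142]
218 [ 79. 168. 145.] 1.0
219 [ 75. 161. 139.] 1.0
220 [ 63. 135. 116.] 1.0
221 [48. 96. 83.] 0.97
222 [45. 72. 65.] 0.66
223 [64. 78. 76.] 0.19
224 [ 97. 104. 104.] 0.0
225 [131. 136. 137.] 0.0
226 [155. 159. 162.] 0.0
227 [161. 167. 170.] 0.0
(array([0.5131, 0.0312, 1.6674]), np.float64(0.1671436418237554))
top [0.5127 0.0314 1.6591] 0.040543601359003395
scene [0.5146 0.031  1.7503] 0.11289204643909201
```

Run:
```python
from h import *
C=[(289,238),(397,227),(417,402),(310,411)]
X=[back("top",(u/4.4+190-.4,v/4.4+130-.4),.05) for u,v in C]
X=np.array(X)[:,:2];print(X,X.mean(0)); e=[X[0]-X[3],X[1]-X[2],X[0]-X[1],X[3]-X[2]]
for d in e: print(np.linalg.norm(d),np.arctan2(d[1],d[0]))
C=[(337,208),(488,130),(575,182),(427,266)]
X=[back("scene",(u/4.4+170-.4,v/4.4+170-.4),.05) for u,v in C]
X=np.array(X)[:,:2];print(X,X.mean(0)); e=[X[0]-X[1],X[3]-X[2],X[0]-X[3],X[1]-X[2]]
for d in e: print(np.linalg.norm(d),np.arctan2(d[1],d[0]))
```

```text
[[ 0.5779  0.0801]
 [ 0.5839 -0.0057]
 [ 0.4413 -0.0167]
 [ 0.4371  0.0665]] [0.5101 0.0311]
0.14147309099539768 0.09625982817512736
0.14307848623849898 0.07675949649898023
0.08610022232636239 1.640521456931064
0.0833695375996106 1.6207088799887155
[[ 0.5896  0.0011]
 [ 0.4538 -0.0107]
 [ 0.4481  0.0753]
 [ 0.5812  0.0874]] [0.5182 0.0383]
0.1362976832173771 0.08635144366284477
0.13358575418922533 0.09092479044572062
0.08676053012858805 -1.4731798181253197
0.0861615833843585 -1.5045942478065284
```

```bash
cat >> h.py <<'E'
from scipy.spatial.transform import Rotation as Ro
def tool():
    s=readout.get_state(); w,x,y,z=s["orientation"]; R=Ro.from_quat([x,y,z,w]).as_matrix(); return s,s["tcp_pos"],R
def psi(R): return np.arctan2(R[1,1],R[0,1])
def rel(p,ps,z=None):
    """shift (tool axes) and turn to world p, tool y yaw ps"""
    s,p0,R=tool(); c,sn=np.cos(ps),np.sin(ps)
    Rt=np.array([[0,c,sn],[0,sn,-c],[-1,0,0.]])
    return R.T@(np.array(p)-p0), Ro.from_matrix(R.T@Rt).as_rotvec()
FQ=np.array([.6859,.020,-.1275])
def infence(q):
    R=FQ[2]; d=q[:2]-FQ[:2]; a=np.degrees(q[2]-R); a=(a+90)%180-90
    return np.array([d@[np.cos(R),np.sin(R)],d@[-np.sin(R),np.cos(R)]]),a
E
python3 - <<'E'
from h import *
s,p,R=tool(); print(p,np.degrees(psi(R)),R)
q=np.array([.513,.032,1.66]); print(infence(q))
c=T(q,BLOCK[0]); print("corners",c[c[:,2]==0][:,:2])
fp={n:np.mean([0]) for n in ()}
for n,uv,z in (("redL",(305,205),.05),("redR",(347,205),.05),("redBL",(304.5,224.),0.0),("blueTR",(243,252),.05),("blueT",(203,241),.05)): print(n,back("top",uv,z))
E
```

```text
[ 0.1933 -0.5415  0.2312] -70.35789437841491 [[-0.0001  0.3361 -0.9418]
 [ 0.0002 -0.9418 -0.3361]
 [-1.     -0.0002  0.    ]]
(array([-0.173 , -0.0101]), np.float64(-77.58379412036535))
corners [[ 0.5867 -0.0066]
 [ 0.4473 -0.0191]
 [ 0.5787  0.0831]
 [ 0.4393  0.0706]]
redL [ 0.495  -0.0897  0.05  ]
redR [ 0.4898 -0.2343  0.05  ]
redBL [ 0.4387 -0.0873  0.    ]
blueTR [0.3395 0.1261 0.05  ]
blueT [0.3818 0.261  0.05  ]
```

```bash
cat >> h.py <<'E'
def contact(q,phi,du,side,clear=0.0):
    """finger centre xy for block pose q with long axis phi; du along u, side=-1/+1 along n"""
    u=np.array([np.cos(phi),np.sin(phi)]); n=np.array([-u[1],u[0]])
    return q[:2]+du*u+side*(.045+.011+clear)*n
E
python3 - <<'E'
from h import *
q=np.array([.513,.032,1.66]); phi=q[2]-np.pi/2
p=contact(q,phi,.058,-1,.012); print(p); print(rel([*p,.13],np.radians(12)))
E
```

```text
[ 0.5768 -0.0306]
(array([ 0.1013, -0.3522, -0.533 ]), array([-1.4374, -0.0002,  0.0002]))
```

Request:
drive_tool:
  moves:
    - [[0, -0.03, -0.045, -0.16, 0, 0, 255], [0, -0.06, -0.09, -0.32, 0, 0, 255], [0, -0.09, -0.135, -0.48, 0, 0, 255], [0, -0.12, -0.18, -0.64, 0, 0, 255], [0, -0.15, -0.225, -0.8, 0, 0, 255]]
  squeeze: 40

```text
clock: 1.02
tcp_pos: [0.3556, -0.3232, 0.2314]
orientation: [0.384, 0.594, 0.384, -0.594]
wrist_force: [0.7, -0.4, 0.2]
finger_gap: -0.0002
```

Run:
```python
from h import *
print(rel([.5768,-.0306,.13],np.radians(12)),tool()[0]["joint_pos"])
```

```text
(array([ 0.1014,  0.0815, -0.3576]), array([-0.6325,  0.0003, -0.0005])) [-0.9051  0.13   -0.1879  1.2523  0.0002  1.0887]
```

Request:
drive_tool:
  moves:
    - [[0, 0.0135, -0.059, -0.13, 0, 0, 255], [0, 0.027, -0.118, -0.26, 0, 0, 255], [0, 0.0405, -0.177, -0.39, 0, 0, 255], [0, 0.054, -0.236, -0.52, 0, 0, 255], [0.02, 0.0675, -0.295, -0.633, 0, 0, 255]]

```text
clock: 1.65
tcp_pos: [0.5398, -0.0815, 0.2134]
orientation: [0.552, 0.444, 0.549, -0.443]
wrist_force: [0.0, -1.3, -0.6]
finger_gap: 0.0002
```

Run:
```python
from h import *
print(rel([.5768,-.0306,.012],np.radians(12)),tool()[0]["joint_pos"])
```

```text
(array([ 0.2014,  0.0461, -0.0424]), array([ 0.0045,  0.0027, -0.0042])) [-0.2967  0.2585 -0.0723  1.235  -0.0003  1.0602]
```

Request:
drive_tool:
  moves:
    - [[0, 0.046, -0.042, 0, 0, 0, 255], [0.03, 0.046, -0.042, 0, 0, 0, 255], [0.08, 0.046, -0.042, 0, 0, 0, 255], [0.13, 0.046, -0.042, 0, 0, 0, 255], [0.13, 0.046, -0.042, 0, 0, 0, 255]]

```text
clock: 2.28
tcp_pos: [0.5728, -0.0301, 0.0796]
orientation: [0.549, 0.443, 0.552, -0.445]
wrist_force: [-0.4, 0.2, 1.0]
finger_gap: 0.0001
```

Run:
```python
from h import *
print(rel([.5768,-.0306,.012],np.radians(12)))
a=cams.read_camera("scene"); b=cams.read_camera("top")
cv2.imwrite("pics/a1.png",np.hstack([cv2.resize(a[100:300,150:350],(400,400)),cv2.resize(b[100:300,170:370],(400,400))]))
```

```text
(array([0.0676, 0.004 , 0.0014]), array([ 0.0047, -0.0008,  0.004 ]))
```

View pics/a1.png

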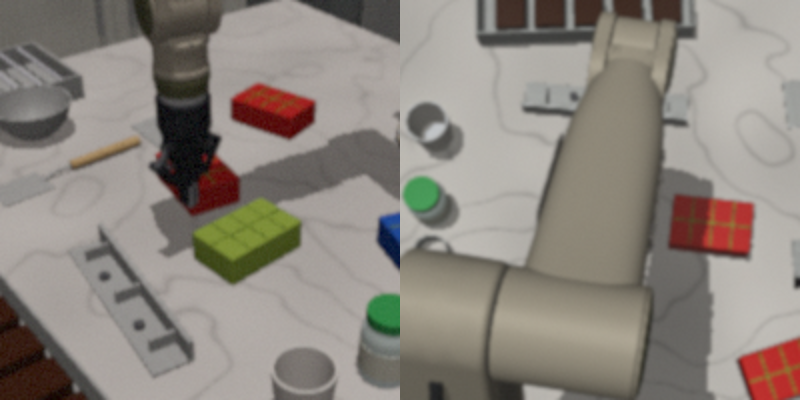

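Request:
drive_tool:
  moves:
    - [[0.05, 0.004, 0.002, 0, 0, 0, 255], [0.068, 0.004, 0.0, 0, 0, 0, 255], [0.068, 0.004, -0.008, 0, 0, 0, 255], [0.068, 0.004, -0.016, 0, 0, 0, 255], [0.068, 0.004, -0.024, 0, 0, 0, 255]]

```text
clock: 3.0
tcp_pos: [0.5786, -0.007, 0.0189]
orientation: [0.554, 0.445, 0.547, -0.442]
wrist_force: [2.5, -3.5, 0.6]
finger_gap: -0.0001
```

```bash
cat >> h.py <<'E'
def look(q0,tag):
    im=cams.read_camera("scene"); g=greensoft(im); k=np.zeros(g.shape); u=proj("scene",T(q0,BLOCK[0])); lo=(u.min(0)-16).astype(int); hi=(u.max(0)+16).astype(int); k[lo[1]:hi[1],lo[0]:hi[0]]=1
    q,f=fit({"scene":g*k},BLOCK,q0)
    big=cv2.resize(im[120:320,130:390],None,fx=3,fy=3,interpolation=cv2.INTER_CUBIC)
    cv2.polylines(big,[cv2.convexHull(((proj("scene",T(q,BLOCK[0]))-[130,120]+.5)*3-.5).astype(np.float32)).round().astype(int)],True,(255,0,255),1)
    tp=T(q,BLOCK[0]); tp=tp[tp[:,2]>.04]; cv2.polylines(big,[cv2.convexHull(((proj("scene",tp)-[130,120]+.5)*3-.5).astype(np.float32)).round().astype(int)],True,(255,255,0),1)
    cv2.imwrite(f"pics/{tag}.png",big); print("block",q,"phi",np.degrees(q[2]-np.pi/2),"cost",round(f,3),"fence",infence(q)); return q
E
python3 - <<'E'
from h import *
print(tool()[0]["wrist_force"],tool()[1]); look(np.array([.513,.034,1.7]),"a2")
E
```

```text
[ 2.4872 -3.5206  0.5531] [ 0.5786 -0.007   0.0189]
block [0.5113 0.0345 1.808 ] phi 13.589527843305685 cost 0.114 fence (array([-0.175 , -0.0078]), np.float64(-69.1052602687763))
```

View pics/a2.png

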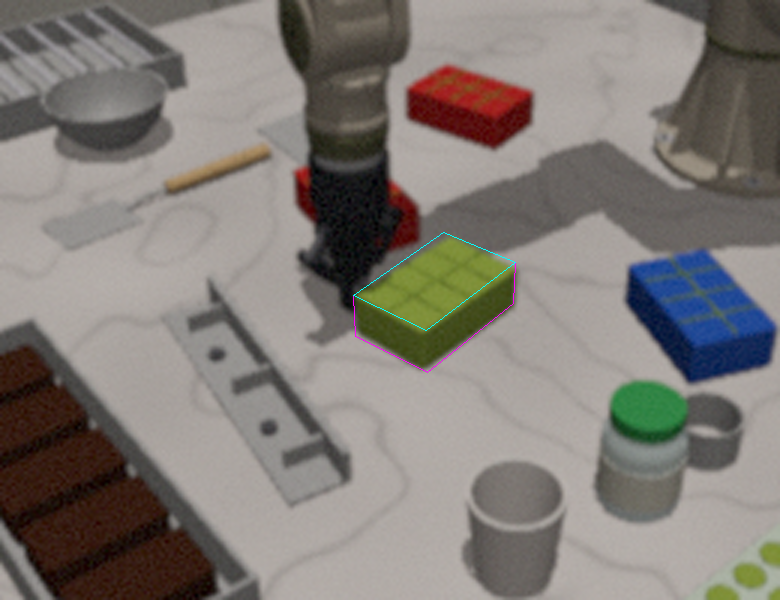

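```bash
cat >> h.py <<'E'
TOPF=[box(-.045,.045,-.07,.07,.05,.05)]
def look(q0,tag,cs=("scene",),wide=(-.3,0,.3)):
    tg=[];ims={}
    for c in cs:
        im=cams.read_camera(c); ims[c]=im; uv=proj(c,T(q0,BLOCK[0])); pad=18
        lo=np.floor(uv.min(0)-pad).astype(int); hi=np.ceil(uv.max(0)+pad).astype(int)
        sub=cv2.resize(im[lo[1]:hi[1],lo[0]:hi[0]],None,fx=S,fy=S,interpolation=cv2.INTER_CUBIC)
        sub=cv2.GaussianBlur(sub,(0,0),2); hsv=cv2.cvtColor(sub,cv2.COLOR_BGR2HSV); f=sub.astype(float)
        sil=((f[...,1]-f[...,0])/(f.max(2)+8)>.22)&(hsv[...,0]>25)&(hsv[...,0]<50)
        v=f[...,1]; top_=cv2.morphologyEx((sil&(v>(np.percentile(v[sil],25)+np.percentile(v[sil],75))/2*.97)).astype(np.uint8),cv2.MORPH_CLOSE,np.ones((11,11))) 
        valid=(f.max(2)>42)|sil
        tg.append((c,sil,top_>0,valid,lo))
    def cost(q):
        e=0
        for c,s_,t_,va,lo in tg:
            e+=((render(c,BLOCK,q,s_.shape,lo)!=s_)&va).sum()/s_.sum()+.7*((render(c,TOPF,q,s_.shape,lo)!=t_)&va).sum()/s_.sum()
        return e
    best=None
    for da in wide:
        s0=np.array(q0)+[0,0,da]
        r=minimize(cost,s0,method="Nelder-Mead",options=dict(initial_simplex=np.array([s0,s0+[.012,0,0],s0+[0,.012,0],s0+[0,0,.15]]),xatol=1e-4,fatol=1e-4))
        if best is None or r.fun<best.fun: best=r
    q=best.x
    outs=[]
    for c in cs:
        o=np.array([130,120]) if c=="scene" else np.array([170,100])
        big=cv2.resize(ims[c][o[1]:o[1]+190,o[0]:o[0]+250],None,fx=3,fy=3,interpolation=cv2.INTER_CUBIC)
        for B,col in ((BLOCK[0],(255,0,255)),(TOPF[0],(255,255,0))):
            cv2.polylines(big,[cv2.convexHull(((proj(c,T(q,B))-o+.5)*3-.5).astype(np.float32)).round().astype(int)],True,col,1)
        cv2.imwrite(f"pics/{tag}_{c}.png",big)
    print("block",q,"phi",np.degrees(q[2]-np.pi/2).round(1),"cost",round(best.fun,3),"fence",*infence(q)); return q
E
python3 - <<'E'
from h import *
import h
ims={c:np.load(f"im_{c}.npy") for c in P}
class C: 
    read_camera=staticmethod(lambda c:ims[c])
real=h.cams; h.cams=C
look(np.array([.513,.034,1.7]),"z",("scene",));look(np.array([.513,.034,1.7]),"z",("top",));look(np.array([.513,.034,1.7]),"z",("scene","top"))
h.cams=real
look(np.array([.513,.034,1.7]),"a3")
E
```

```text
block [0.517  0.0352 1.6591] phi 5.1 cost 0.136 fence [-0.1695 -0.0064] -77.6328890677097
block [0.5167 0.0323 1.6509] phi 4.6 cost 0.169 fence [-0.1694 -0.0093] -78.10285714116264
block [0.5169 0.0326 1.6602] phi 5.1 cost 0.322 fence [-0.1692 -0.009 ] -77.57333887246207
block [0.5119 0.0397 1.7654] phi 11.2 cost 0.122 fence [-0.1751 -0.0026] -71.54197987928131
```

View pics/a3_scene.png

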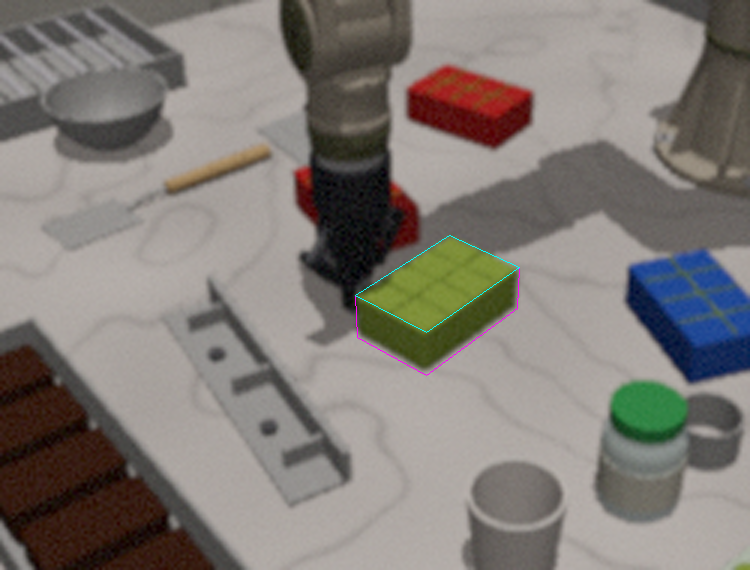

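Request:
drive_tool:
  moves:
    - [[0.004, 0, -0.006, 0, 0, 0, 255], [0.004, 0, -0.012, -0.03, 0, 0, 255], [0.004, 0, -0.018, -0.06, 0, 0, 255], [0.004, -0.002, -0.024, -0.09, 0, 0, 255], [0.004, -0.002, -0.024, -0.09, 0, 0, 255]]

```text
clock: 3.72
tcp_pos: [0.5688, 0.0179, 0.0134]
orientation: [0.572, 0.419, 0.569, -0.417]
wrist_force: [-0.2, -0.2, -0.1]
finger_gap: -0.0002
```

Run:
```python
from h import *
s,p,R=tool(); print(s["wrist_force"],p,np.degrees(psi(R))); q=look(np.array([.511,.045,1.85]),"a4")
```

```text
[-0.2241 -0.2429 -0.0867] [0.5688 0.0179 0.0134] 17.556928312945548
block [0.5008 0.0524 1.9394] phi 21.1 cost 0.153 fence [-0.1878  0.0086] -61.573077818971456
```

View pics/a4_scene.png

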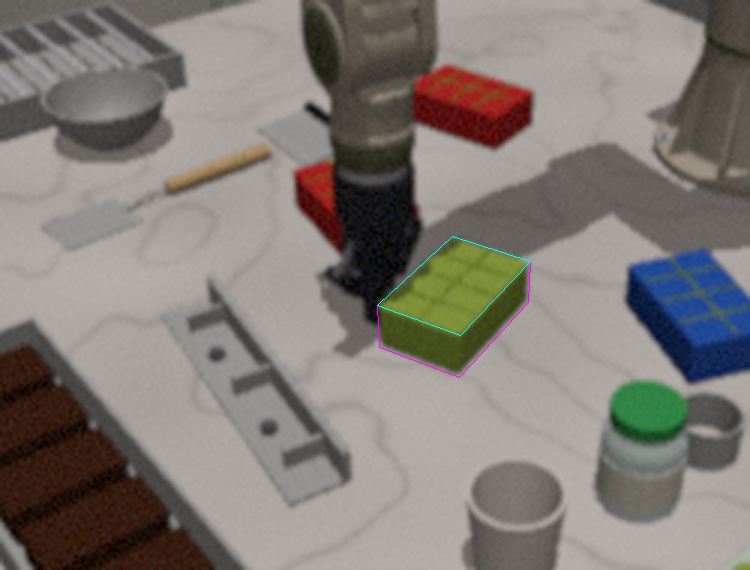

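```bash
cat >> h.py <<'E'
def plan(q,du,side,clear,psdeg,z=.012,al=0.,ps_list=None):
    p=contact(q,q[2]-np.pi/2,du,side,clear); a,b=rel([*p,z],np.radians(psdeg)); print("target",p,"shift",a.round(4),"turn",b.round(3)); return p
E
python3 - <<'E'
from h import *
plan(np.array([.501,.052,1.939]),-.058,1,.012,30)
E
```

```text
target [0.4224 0.0946] shift [ 0.0005 -0.1162 -0.1172] turn [-0.218  0.003 -0.004]
```

Request:
drive_tool:
  moves:
    - [[-0.03, 0, 0.006, 0, 0, 0, 255], [-0.08, 0, 0.004, 0, 0, 0, 255], [-0.085, -0.04, -0.04, -0.08, 0, 0, 255], [-0.085, -0.08, -0.08, -0.16, 0, 0, 255], [-0.085, -0.116, -0.117, -0.22, 0, 0, 255]]

```text
clock: 4.4
tcp_pos: [0.4191, 0.0954, 0.0969]
orientation: [0.614, 0.353, 0.612, -0.352]
wrist_force: [0.6, 1.3, 0.8]
finger_gap: 0.0001
```

Run:
```python
from h import *
q=look(np.array([.501,.052,1.939]),"a5")
plan(np.array([.501,.052,1.939]),-.058,1,.012,30); print(tool()[1])
```

```text
block [0.5015 0.0529 1.9827] phi 23.6 cost 0.139 fence [-0.1871  0.0092] -59.093201160277516
target [0.4224 0.0946] shift [0.0836 0.0087 0.0085] turn [ 0.008 -0.004  0.005]
[0.4112 0.0974 0.0957]
```

View pics/a5_scene.png

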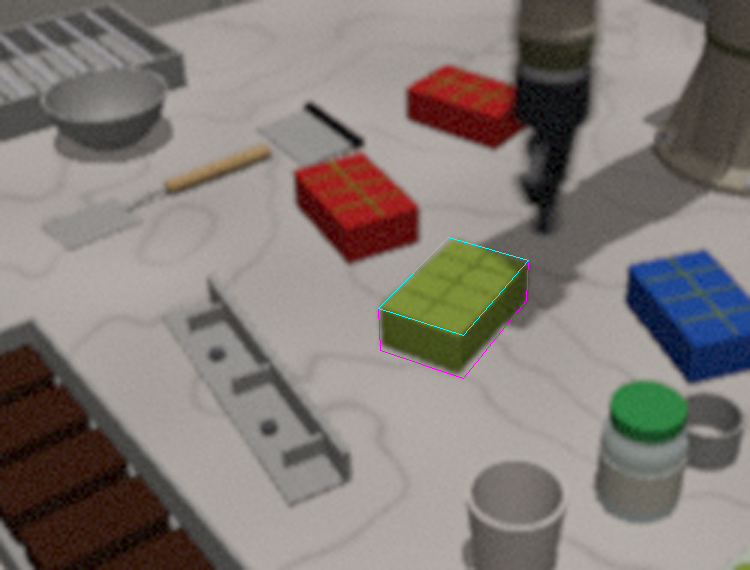

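Request:
drive_tool:
  moves:
    - [[0.04, 0.008, 0.004, 0, 0, 0, 255], [0.083, 0.008, 0.004, 0, 0, 0, 255], [0.083, 0.008, 0.012, 0, 0, 0, 255], [0.083, 0.008, 0.02, 0, 0, 0, 255], [0.083, 0.008, 0.028, 0, 0, 0, 255]]

```text
clock: 5.08
tcp_pos: [0.4323, 0.077, 0.0137]
orientation: [0.612, 0.351, 0.616, -0.352]
wrist_force: [-2.1, 1.6, 0.8]
finger_gap: -0.0001
```

Request:
drive_tool:
  moves:
    - [[0.002, 0.0, 0.006, 0, 0, 0, 255], [0.002, 0.001, 0.014, -0.03, 0, 0, 255], [0.002, 0.002, 0.022, -0.06, 0, 0, 255], [0.002, 0.003, 0.03, -0.09, 0, 0, 255], [0.002, 0.003, 0.03, -0.09, 0, 0, 255]]

```text
clock: 5.7
tcp_pos: [0.4513, 0.0519, 0.0121]
orientation: [0.627, 0.323, 0.63, -0.324]
wrist_force: [0.1, -0.8, 0.2]
finger_gap: -0.0001
```

Run:
```python
from h import *
s,p,R=tool(); print(s["wrist_force"],p,np.degrees(psi(R))); q=look(np.array([.508,.045,2.1]),"a6")
```

```text
[ 0.1414 -0.8381  0.1633] [0.4513 0.0519 0.0121] 35.53801964909828
block [0.5245 0.0387 2.2293] phi 37.7 cost 0.168 fence [-0.1624 -0.002 ] -44.9654513779968
```

View pics/a6_scene.png

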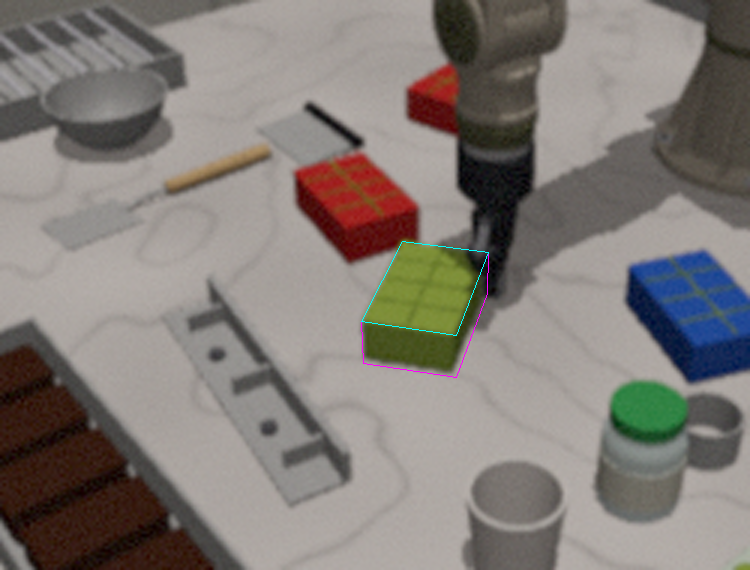

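Request:
drive_tool:
  moves:
    - [[0.001, -0.003, 0.008, -0.03, 0, 0, 255], [0.001, -0.004, 0.014, -0.07, 0, 0, 255], [0.001, -0.005, 0.02, -0.11, 0, 0, 255], [0.001, -0.005, 0.024, -0.14, 0, 0, 255], [0.001, -0.005, 0.024, -0.14, 0, 0, 255]]

```text
clock: 6.38
tcp_pos: [0.461, 0.0295, 0.0112]
orientation: [0.648, 0.279, 0.651, -0.279]
wrist_force: [-4.6, 0.1, 3.4]
finger_gap: -0.0001
```

Run:
```python
from h import *
s,p,R=tool(); print(s["wrist_force"],p,np.degrees(psi(R))); q=look(np.array([.53,.03,2.35]),"a7")
plan(q,.058,-1,.012,np.degrees(q[2])-90+10)
```

```text
[-4.6453  0.0767  3.4366] [0.461  0.0295 0.0112] 43.52192304698608
block [0.5355 0.0283 2.4275] phi 49.1 cost 0.141 fence [-0.1503 -0.0109] -33.609814888657326
target [0.6248 0.0276] shift [-0.0015  0.1175  0.1142] turn [-0.272 -0.004  0.002]
```

View pics/a7_scene.png

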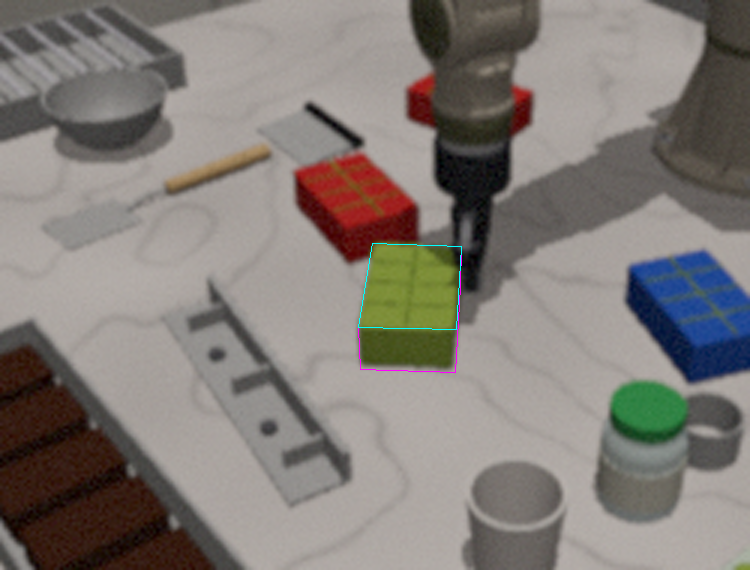

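Request:
drive_tool:
  moves:
    - [[-0.03, 0, -0.006, 0, 0, 0, 255], [-0.08, 0, -0.004, 0, 0, 0, 255], [-0.085, 0.04, 0.04, -0.08, 0, 0, 255], [-0.085, 0.08, 0.08, -0.16, 0, 0, 255], [-0.085, 0.119, 0.116, -0.24, 0, 0, 255]]

```text
clock: 7.05
tcp_pos: [0.631, 0.0268, 0.0964]
orientation: [0.679, 0.199, 0.679, -0.199]
wrist_force: [0.7, -0.5, -0.3]
finger_gap: 0.0001
```

Run:
```python
from h import *
q=look(np.array([.535,.028,2.42]),"a8",("scene",))
plan(np.array([.535,.028,2.419]),.062,-1,.010,57); print(tool()[1])
```

```text
block [0.5366 0.0293 2.4312] phi 49.3 cost 0.217 fence [-0.1493 -0.0097] -33.39515584416523
target [0.6255 0.0309] shift [ 0.083  -0.0032 -0.0132] turn [ 0.009  0.005 -0.003]
[0.6379 0.0265 0.0951]
```

View pics/a8_scene.png

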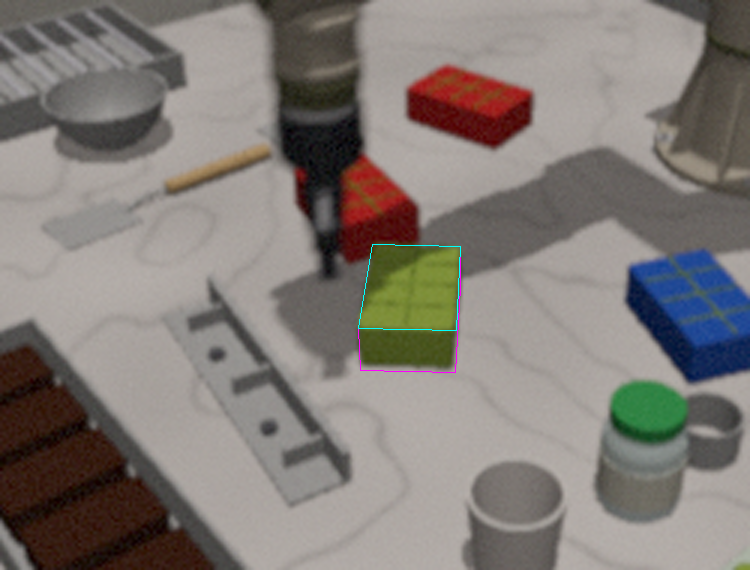

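Request:
drive_tool:
  moves:
    - [[0.04, -0.003, -0.009, 0, 0, 0, 255], [0.083, -0.003, -0.01, 0, 0, 0, 255], [0.083, -0.003, -0.018, 0, 0, 0, 255], [0.083, -0.003, -0.026, 0, 0, 0, 255], [0.083, -0.003, -0.034, 0, 0, 0, 255]]

```text
clock: 7.72
tcp_pos: [0.6101, 0.0424, 0.0145]
orientation: [0.683, 0.199, 0.675, -0.197]
wrist_force: [2.8, -0.6, -0.4]
finger_gap: 0.0005
```

Request:
drive_tool:
  moves:
    - [[0.002, 0.0, -0.008, 0, 0, 0, 255], [0.002, 0.0, -0.016, -0.03, 0, 0, 255], [0.002, -0.001, -0.024, -0.06, 0, 0, 255], [0.002, -0.002, -0.03, -0.09, 0, 0, 255], [0.002, -0.002, -0.03, -0.09, 0, 0, 255]]

```text
clock: 8.35
tcp_pos: [0.5825, 0.0571, 0.0119]
orientation: [0.69, 0.168, 0.684, -0.166]
wrist_force: [1.6, -0.2, 0.4]
finger_gap: -0.0002
```

Run:
```python
from h import *
s,p,R=tool(); print(s["wrist_force"],p,np.degrees(psi(R))); q=look(np.array([.515,.04,2.67]),"a9")
d=p[:2]-q[:2]; f=q[2]-np.pi/2; print("finger u,n",d@[np.cos(f),np.sin(f)],d@[-np.sin(f),np.cos(f)])
```

```text
[ 1.5607 -0.2045  0.4439] [0.5825 0.0571 0.0119] 62.68471806625524
block [0.5098 0.0253 2.7292] phi 66.4 cost 0.519 fence [-0.1753 -0.0171] -16.32384385193339
finger u,n 0.05821663907668054 -0.0538767813471424
```

View pics/a9_scene.png

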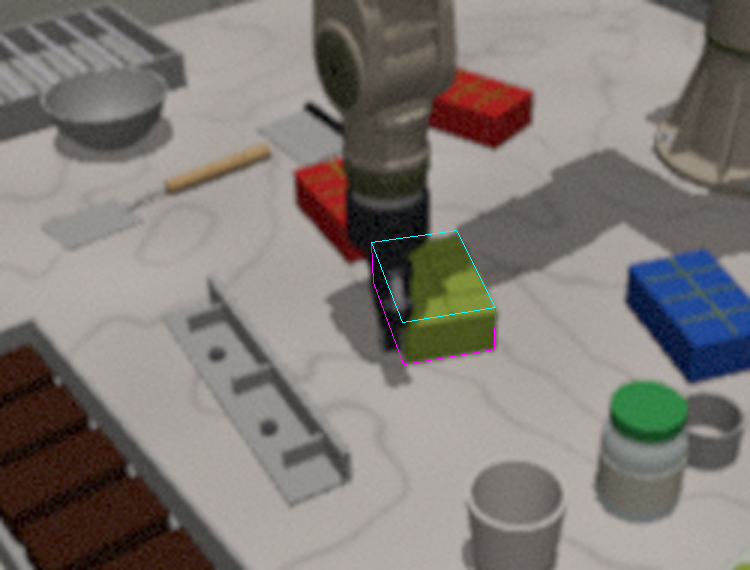

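Run:
```python
from h import *
print(rel([.421,.039,.002],np.pi/2-.1275), tool()[0]["joint_pos"])
```

```text
(array([ 0.0083, -0.0901, -0.1353]), array([-0.3498,  0.0088, -0.0024])) [-0.0398  0.4806 -0.2756  0.8056  0.0001  0.4376]
```

Request:
drive_tool:
  moves:
    - [[-0.03, 0, 0.008, 0, 0, 0, 255], [-0.085, 0, 0.006, -0.05, 0, 0, 255], [-0.095, -0.03, -0.045, -0.15, 0, 0, 255], [-0.095, -0.06, -0.09, -0.25, 0, 0, 0], [-0.095, -0.09, -0.135, -0.35, 0, 0, 0]]

```text
clock: 9.02
tcp_pos: [0.4173, 0.0389, 0.1046]
orientation: [0.708, 0.044, 0.704, -0.044]
wrist_force: [0.4, 0.5, 0.8]
finger_gap: 0.0362
```

Request:
drive_tool:
  moves:
    - [[0, 0.0, 0.0, 0, 0, 0, 0], [0, 0.0, 0.0, 0, 0, 0, 0], [0, 0.0, 0.0, 0, 0, 0, 0], [0, 0.0, 0.0, 0, 0, 0, 0], [0, 0.0, 0.0, 0, 0, 0, 0]]

```text
clock: 9.65
tcp_pos: [0.4178, 0.0389, 0.1044]
orientation: [0.708, 0.044, 0.704, -0.044]
wrist_force: [0.6, 0.2, 1.0]
finger_gap: 0.0854
```

Run:
```python
from h import *
q=look(np.array([.511,.026,2.72]),"b1",("scene",))
s,p,R=tool(); print(p,np.degrees(psi(R)),s["finger_gap"])
n=np.array([-np.cos(FQ[2]),-np.sin(FQ[2])])
g=q[:2]+n*.095; print(g,rel([*g,.002],np.pi/2-.1275))
```

```text
block [0.5104 0.0324 2.6939] phi 64.3 cost 0.123 fence [-0.1756 -0.0101] -18.345113159605035
[0.4176 0.039  0.1044] 82.8907522322163 0.08484497511914119
[0.4162 0.0444] (array([ 0.1024,  0.0052, -0.0027]), array([ 0.0034,  0.0056, -0.0005]))
```

View pics/b1_scene.png

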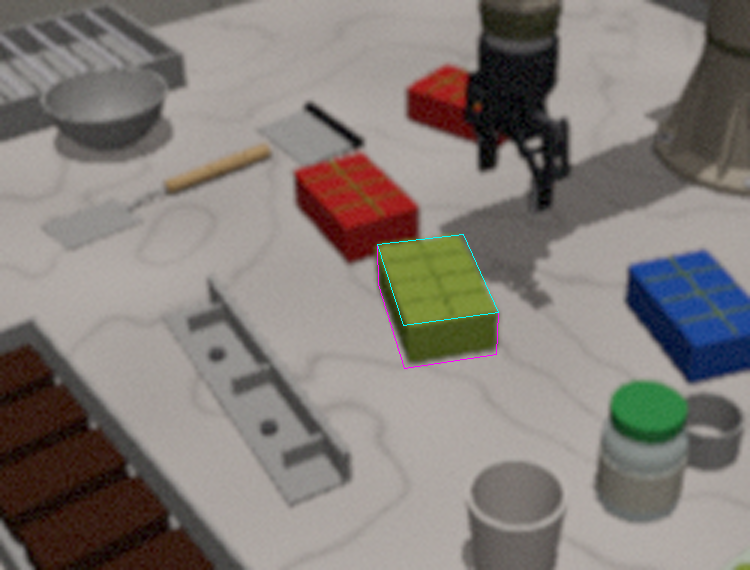

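Request:
drive_tool:
  moves:
    - [[0.05, -0.003, 0, 0, 0, 0, 0], [0.1, -0.003, 0, 0, 0, 0, 0], [0.102, -0.003, 0.01, 0, 0, 0, 0], [0.102, -0.003, 0.02, 0, 0, 0, 0], [0.102, -0.003, 0.028, 0, 0, 0, 0]]

```text
clock: 10.32
tcp_pos: [0.4476, 0.0322, 0.0042]
orientation: [0.708, 0.044, 0.703, -0.044]
wrist_force: [-2.8, -0.6, 0.2]
finger_gap: 0.0854
```

Request:
drive_tool:
  moves:
    - [[0.001, 0, 0.008, 0, 0, 0, 0], [0.001, 0, 0.016, 0, 0, 0, 0], [0.001, 0, 0.023, 0, 0, 0, 0], [0.001, 0, 0.023, 0, 0, 0, 0], [0.001, 0, 0.023, 0, 0, 0, 0]]

```text
clock: 10.95
tcp_pos: [0.4712, 0.0294, 0.0036]
orientation: [0.709, 0.044, 0.702, -0.044]
wrist_force: [0.0, 0.2, -0.0]
finger_gap: 0.0858
```

Run:
```python
from h import *
q=look(np.array([.52,.028,2.85]),"b2",("scene",))
s,p,R=tool(); print(p,np.degrees(psi(R)),s["finger_gap"],s["wrist_force"])
```

```text
block [0.5297 0.0364 2.9806] phi 80.8 cost 0.147 fence [-0.1571 -0.0036] -1.917413146935644
[0.471  0.0294 0.0036] 82.89366843061084 0.08527289829655323 [-0.0854 -0.8134  0.1619]
```

View pics/b2_scene.png

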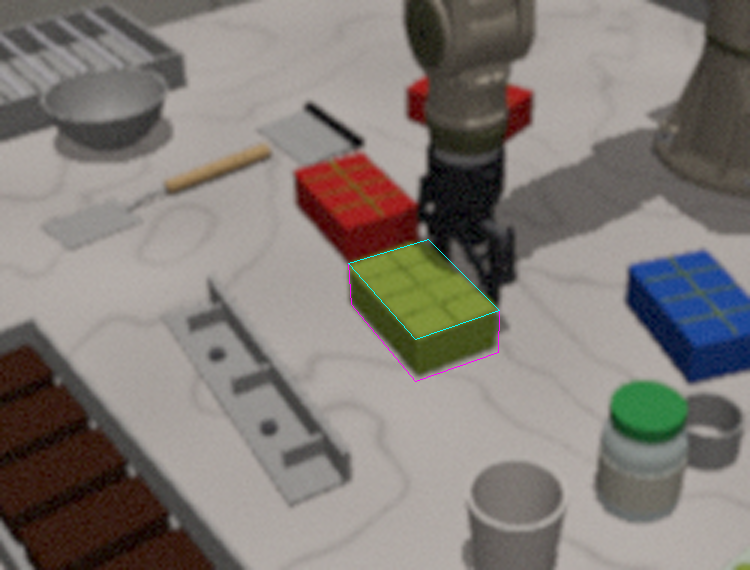

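Request:
drive_tool:
  moves:
    - [[0.001, 0, 0.005, 0, 0, 0, 0], [0.001, 0, 0.01, 0, 0, 0, 0], [0.001, 0, 0.012, 0, 0, 0, 0], [0.001, 0, 0.012, 0, 0, 0, 0], [0.001, 0, 0.012, 0, 0, 0, 0]]

```text
clock: 11.62
tcp_pos: [0.4824, 0.0281, 0.0023]
orientation: [0.709, 0.044, 0.703, -0.044]
wrist_force: [-1.9, 0.7, -2.3]
finger_gap: 0.0858
```

Run:
```python
from h import *
q=look(np.array([.54,.036,3.01]),"b3",("scene",))
s,p,R=tool(); print(p,np.degrees(psi(R)),s["finger_gap"],s["wrist_force"])
im=cams.read_camera("scene")
fm=finder.regions_of("scene","fence")[0]; print(fm["conf"],fit({"scene":fm["pixels"]},FENCE,FQ))
```

```text
block [0.5392 0.035  2.9855] phi 81.1 cost 0.148 fence [-0.1474 -0.0038] -1.6405669092016524
[0.4825 0.028  0.0024] 82.89836313299608 0.08544894271954802 [-3.012   1.1345 -2.9861]
0.83 (array([ 0.6868,  0.0222, -0.1422]), np.float64(0.07207870432338374))
```

View pics/b3_scene.png

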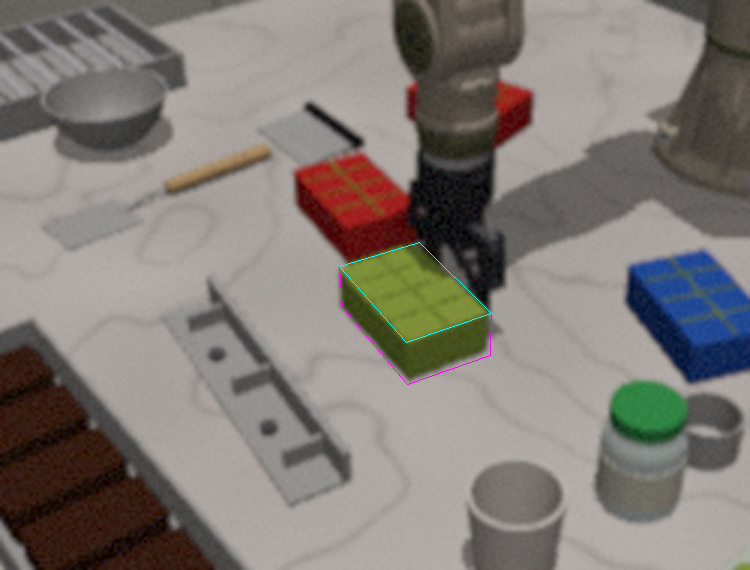

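Request:
drive_tool:
  moves:
    - [[-0.003, 0, 0.01, 0, 0, 0, 0], [-0.003, 0, 0.022, 0, 0, 0, 0], [-0.003, 0, 0.034, 0, 0, 0, 0], [-0.003, 0, 0.046, 0, 0, 0, 0], [-0.003, 0, 0.058, 0, 0, 0, 0]]

```text
clock: 12.4
tcp_pos: [0.541, 0.0207, 0.0061]
orientation: [0.709, 0.044, 0.703, -0.044]
wrist_force: [-4.3, 0.2, 1.3]
finger_gap: 0.0854
```

Request:
drive_tool:
  moves:
    - [[0, 0, 0.009, 0, 0, 0, 0], [0, 0, 0.018, 0, 0, 0, 0], [0, 0, 0.023, 0, 0, 0, 0], [0, 0, 0.023, 0, 0, 0, 0], [0, 0, 0.023, 0, 0, 0, 0]]

```text
clock: 13.02
tcp_pos: [0.5649, 0.0177, 0.0067]
orientation: [0.709, 0.044, 0.702, -0.044]
wrist_force: [-0.2, -0.2, 0.1]
finger_gap: 0.0856
```

Run:
```python
from h import *
q=look(np.array([.62,.025,3.0]),"b4",("scene",))
s,p,R=tool(); print(p,np.degrees(psi(R)),s["finger_gap"],s["wrist_force"]); print(infence(np.array([*p[:2],0])))
```

```text
block [0.6217 0.0245 2.9902] phi 81.3 cost 0.147 fence [-0.0643 -0.0037] -1.3713221629527084
[0.5648 0.0177 0.0067] 82.88786220364052 0.08555365691634155 [-0.3153 -0.1252 -1.1119]
(array([-0.1199, -0.0176]), np.float64(7.3052118879179915))
```

View pics/b4_scene.png

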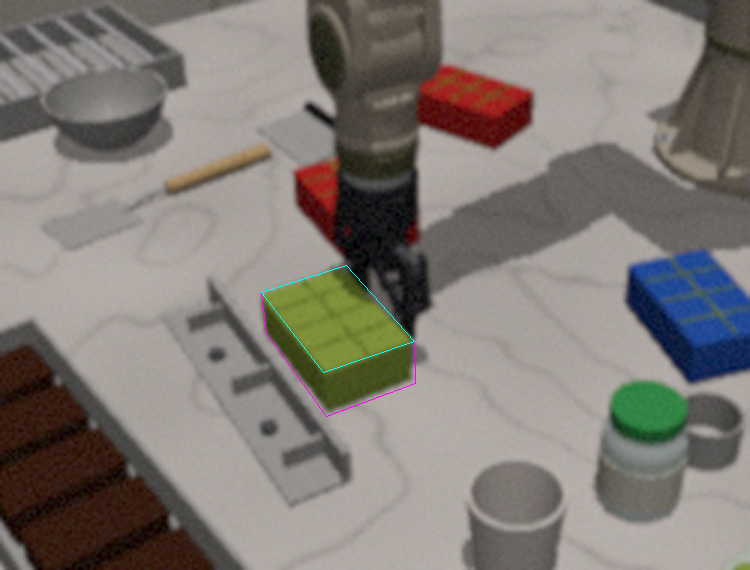

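Request:
drive_tool:
  moves:
    - [[0, 0, 0.004, 0, 0, 0, 0], [0, 0, 0.008, 0, 0, 0, 0], [0, 0, 0.011, 0, 0, 0, 0], [0, 0, 0.014, 0, 0, 0, 0], [0, 0, 0.016, 0, 0, 0, 0]]

```text
clock: 13.7
tcp_pos: [0.5808, 0.0157, 0.0067]
orientation: [0.709, 0.044, 0.702, -0.044]
wrist_force: [-3.1, -0.2, -0.4]
finger_gap: 0.0848
```

Request:
drive_tool:
  moves:
    - [[0, 0, 0.001, 0, 0, 0, 0], [0, 0, 0.002, 0, 0, 0, 0], [0, 0, 0.003, 0, 0, 0, 0], [0, 0, 0.004, 0, 0, 0, 0], [0, 0, 0.005, 0, 0, 0, 0]]

```text
clock: 14.32
tcp_pos: [0.5827, 0.0155, 0.0067]
orientation: [0.707, 0.044, 0.704, -0.044]
wrist_force: [-13.3, 1.3, 9.0]
finger_gap: 0.0855
```

Run:
```python
from h import *
q=look(np.array([.638,.023,3.0]),"b5",("scene",))
s,p,R=tool(); print(p,np.degrees(psi(R)),s["wrist_force"],s["ft_torque"]); print(infence(np.array([*p[:2],0])))
```

```text
block [0.6397 0.0219 2.9818] phi 80.8 cost 0.291 fence [-0.0461 -0.004 ] -1.8489201420895824
[0.5828 0.0155 0.0066] 82.88773353175448 [-11.297    1.2177   8.6539] [ 0.1719  2.0849 -0.0844]
(array([-0.1017, -0.0175]), np.float64(7.3052118879179915))
```

View pics/b5_scene.png

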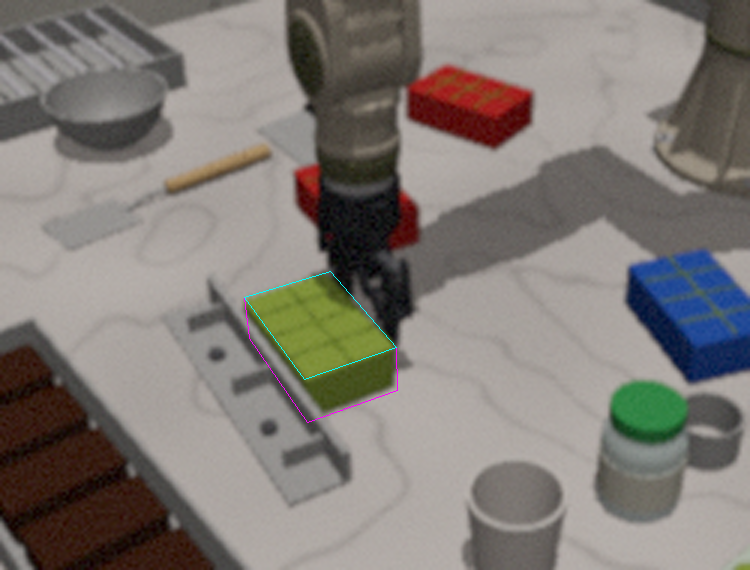

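Request:
drive_tool:
  moves:
    - [[0, 0, -0.006, 0, 0, 0, 0], [-0.006, 0, -0.014, 0, 0, 0, 0], [-0.006, 0.007, -0.014, 0, 0, 0, 255], [-0.006, 0.0135, -0.014, 0, 0, 0, 255], [-0.006, 0.0135, -0.014, 0, 0, 0, 255]]

```text
clock: 15.0
tcp_pos: [0.571, 0.0313, 0.0126]
orientation: [0.708, 0.044, 0.704, -0.043]
wrist_force: [-0.0, 0.3, 0.3]
finger_gap: 0.0321
```

Run:
```python
from h import *
q=look(np.array([.638,.023,3.0]),"b6",("scene",))
s,p,R=tool(); print(p,np.degrees(psi(R)),s["wrist_force"],s["ft_torque"],s["finger_gap"]); print(infence(np.array([*p[:2],0])))
im=cv2.imread("pics/b6_scene.png")
```

```text
block [0.6398 0.0229 3.0032] phi 82.1 cost 0.262 fence [-0.0461 -0.003 ] -0.6223558937066969
[0.5709 0.0311 0.0126] 82.93071164114794 [-0.3955 -0.5532  0.075 ] [-0.009   0.024   0.0023] 0.024304796919977074
(array([-0.1155, -0.0037]), np.float64(7.3052118879179915))
```

View pics/b6_scene.png

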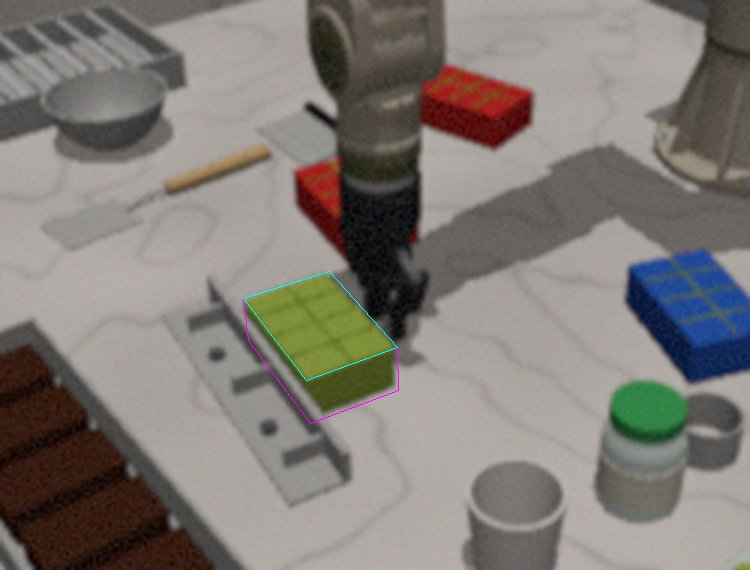

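Request:
drive_tool:
  moves:
    - [[0, 0, 0, 0, 0, 0, 255], [0, 0, 0.006, 0, 0, 0, 255], [0, 0, 0.011, 0, 0, 0, 255], [0, 0, 0.013, 0, 0, 0, 255], [0, 0, 0.014, 0, 0, 0, 255]]

```text
clock: 15.68
tcp_pos: [0.5843, 0.0293, 0.0124]
orientation: [0.707, 0.044, 0.704, -0.044]
wrist_force: [-1.8, 0.1, 0.8]
finger_gap: 0.0003
```

Request:
drive_tool:
  moves:
    - [[0, 0, 0.001, 0, 0, 0, 255], [0, 0, 0.002, 0, 0, 0, 255], [0, 0, 0.003, 0, 0, 0, 255], [0, 0, 0.004, 0, 0, 0, 255], [0, 0, 0.005, 0, 0, 0, 255]]

```text
clock: 16.3
tcp_pos: [0.5847, 0.0296, 0.0119]
orientation: [0.704, 0.044, 0.707, -0.043]
wrist_force: [-13.9, 2.1, 10.4]
finger_gap: -0.0005
```

Run:
```python
from h import *
s,p,R=tool(); print(p,np.degrees(psi(R)),s["wrist_force"],s["ft_torque"],s["finger_gap"]); print(infence(np.array([*p[:2],0])))
```

```text
[0.5847 0.0296 0.0119] 82.95675641901892 [-13.9298   2.1209  10.381 ] [0.4311 2.4257 0.0187] -0.0004673900721846999
(array([-0.1016, -0.0034]), np.float64(7.3052118879179915))
```

Request:
drive_tool:
  moves:
    - [[0, 0, -0.005, 0, 0, 0, 255], [0, 0, -0.02, 0, 0, 0, 255], [-0.05, 0, -0.03, 0, 0, 0, 255], [-0.1, 0, -0.04, 0, 0, 0, 255], [-0.15, 0, -0.06, 0, 0, 0, 255]]

```text
clock: 16.92
tcp_pos: [0.5264, 0.0366, 0.1638]
orientation: [0.705, 0.044, 0.706, -0.043]
wrist_force: [0.4, 0.4, -0.2]
finger_gap: 0.0
```

Run:
```python
from h import *
print(rel([.30,-.40,.23],np.radians(30)))
```

```text
(array([-0.0661, -0.4611, -0.1712]), array([ 0.924 , -0.002 ,  0.0003]))
```

Request:
drive_tool:
  moves:
    - [[-0.02, -0.05, -0.02, 0.1, 0, 0, 255], [-0.04, -0.1, -0.04, 0.2, 0, 0, 255], [-0.066, -0.15, -0.055, 0.3, 0, 0, 255], [-0.066, -0.2, -0.075, 0.4, 0, 0, 255], [-0.066, -0.25, -0.09, 0.5, 0, 0, 255]]

```text
clock: 17.55
tcp_pos: [0.4063, -0.2024, 0.2307]
orientation: [0.673, 0.218, 0.672, -0.218]
wrist_force: [0.3, -0.6, 0.0]
finger_gap: -0.0001
```

Request:
drive_tool:
  moves:
    - [[0, -0.05, 0.0, 0.1, 0, 0, 255], [0, -0.1, 0.0, 0.2, 0, 0, 255], [0, -0.15, 0.01, 0.3, 0, 0, 255], [0, -0.2, 0.02, 0.4, 0, 0, 255], [0, -0.2, 0.02, 0.4, 0, 0, 255]]

```text
clock: 18.18
tcp_pos: [0.3041, -0.3796, 0.2308]
orientation: [0.616, 0.348, 0.614, -0.35]
wrist_force: [-0.3, 1.6, 0.4]
finger_gap: -0.0001
```

Run:
```python
from h import *
print(tool()[1])
for cs in (("scene",),("top",)): q=look(np.array([.638,.024,3.0]),"c1",cs)
a=cv2.imread("pics/c1_scene.png");
im=cams.read_camera("top")[120:220,210:340]; cv2.imwrite("pics/c2.png",cv2.resize(im,None,fx=6,fy=6,interpolation=cv2.INTER_CUBIC))
im=cams.read_camera("scene")[190:300,180:300]; cv2.imwrite("pics/c3.png",cv2.resize(im,None,fx=5,fy=5,interpolation=cv2.INTER_CUBIC))
cv2.imwrite("pics/c4.png",cams.read_camera("top"))
```

```text
[ 0.3041 -0.3796  0.2308]
block [0.6412 0.0217 2.9673] phi 80.0 cost 0.279 fence [-0.0446 -0.004 ] -2.6785159918950967
block [0.6424 0.0201 3.0233] phi 83.2 cost 0.171 fence [-0.0431 -0.0054] 0.5280323782322967
```

View pics/c2.png

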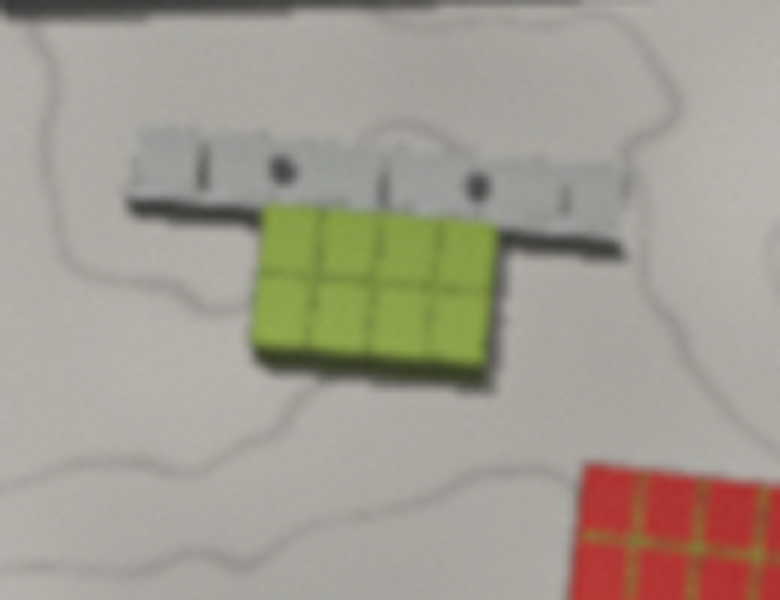

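View pics/c3.png

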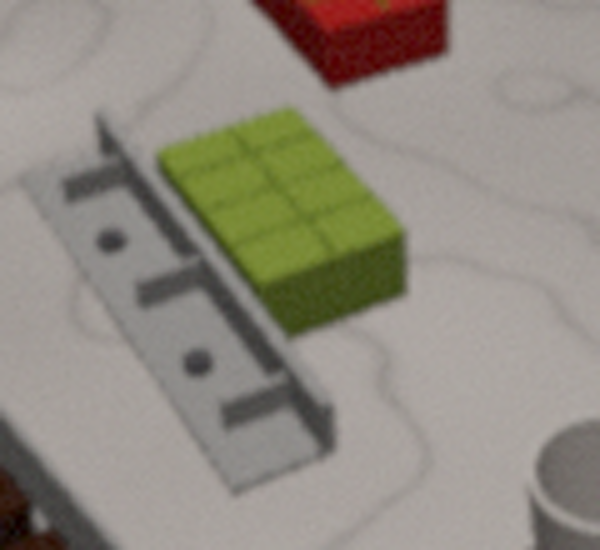

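View pics/c4.png

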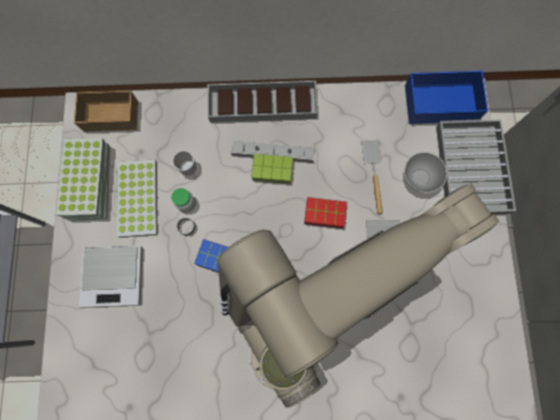

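Run:
```python
from h import *
fr=np.mean([cams.read_camera("top").astype(float) for _ in range(8)],0); np.save("avg_top.npy",fr)
fs=np.mean([cams.read_camera("scene").astype(float) for _ in range(8)],0); np.save("avg_scene.npy",fs)
def edge(img,cols,r0f,r1f,sign):
    out=[]
    for c in cols:
        r0,r1=int(r0f(c)),int(r1f(c)); v=img[r0:r1,c]; g=np.diff(v)*sign; i=g.argmax()
        if 0<i<len(g)-1:
            a,b,d=g[i-1:i+2]; o=(a-d)/(2*(a-2*b+d)); out.append((c,r0+i+.5+o))
    out=np.array(out); p=np.polyfit(out[:,0],out[:,1],1)
    k=abs(np.polyval(p,out[:,0])-out[:,1])<.6; p=np.polyfit(out[k,0],out[k,1],1); return p,out[k]
def ang(p,c0,c1,z):
    A=back("top",(c0,np.polyval(p,c0)),z); B=back("top",(c1,np.polyval(p,c1)),z); d=A-B; return A[:2],B[:2],np.degrees(np.arctan2(d[1],d[0]))
gray=fr.mean(2); red=fr[...,2]; gb=(fr[...,1]-fr[...,0])
fc=lambda c:156+ (c-273)*.09
cols=[*range(234,250),*range(295,311)]
for nm,sg,z in (("low",1,0.),("up",-1,.036)):
    p,o=edge(gray,cols,lambda c:fc(c)-5,lambda c:fc(c)+7,sg); print("fence",nm,len(o),ang(p,234,312,z))
cols=range(256,289)
p,o=edge(gb,cols,lambda c:150,lambda c:164,1); print("blk far top",len(o),ang(p,254,291,.05))
p,o=edge(fr[...,1],cols,lambda c:174,lambda c:187,-1); print("blk near top",len(o),ang(p,254,291,.05))
```

```text
fence low 32 (array([0.7023, 0.1592]), array([ 0.6651, -0.1249]), np.float64(82.54453862456656))
fence up 32 (array([0.7012, 0.155 ]), array([ 0.665 , -0.1229]), np.float64(82.57356641960531))
blk far top 33 (array([0.6899, 0.0825]), array([ 0.6731, -0.0482]), np.float64(82.65345093000379))
blk near top 33 (array([0.6018, 0.0842]), array([ 0.5857, -0.0449]), np.float64(82.85628732846673))
```

Run:
```python
from h import *
s=readout.get_state(); print(s["clock"],s["wrist_force"],s["qvel"])
a=np.load("avg_top.npy"); b=cv2.imread("pics/top0.png").astype(float)
for n,(x0,y0,x1,y1) in dict(mould=(112,155,162,240),jar_cup_ring=(165,145,200,240),spatula=(355,135,390,215),bowl=(400,150,448,195),red=(303,195,350,230)).items(): print(n,np.abs(a-b)[y0:y1,x0:x1].mean().round(2))
print(env.hand_in())
```

```text
19.225 [-1.1095  0.5206 -1.1281] [-0.0002 -0.0003 -0.001  -0.0005 -0.0004 -0.0017]
mould 2.09
jar_cup_ring 1.97
spatula 2.11
bowl 1.88
red 5.98
the job is handed in; nothing more can be done
None
```

The green block now lies with a long side flat against the fence, and I handed the job in at about 19 s. The interface gave no verdict.

**What I did:**
- **Turning:** I turned the block counter-clockwise by about 78° with closed-finger pushes: the far end, then the near end, then the far end again. Its centre stayed within about 27 mm of the start by the camera fits.
- **Squaring:** I finished the turn with the open fingers as a wide pusher. That left it square to within about 2°, at x ≈ −0.147 to −0.157 m in the fence frame, which is more than 10 cm clear.
- **Final push:** I pushed it forward until the arm stalled on the fence at about 13 N. I then pressed once more at its middle with closed fingers, backed off and swung the arm clear.

**Last checks:**
- **Angle:** In averaged top-camera edges the block is at 82.65° to 82.86° and the fence at about 82.55°, so they differ by about 0.3° at most.
- **Position along the fence:** The block's centre is about 5 mm from the fence's middle.
- **Gap:** The two pushes stalled at the same place (−0.1017 and −0.1016 m), which points to firm contact. The raw edge measurement still reads about 2 mm, within the calibration error and under the 3.5 mm limit.
- **Disagreement:** The scene-camera outline fit alone read 2.7° off, outside the 2° limit. Part of the block was hidden behind the fence in that view, so I trusted the edge measurement.
- **Other things on the bench:** The picture areas around the mould, jar, cup, ring, spatula and bowl differ from the first picture only at noise level. The arm partly hid the scraper in the last picture, so I did not compare it, but it was never approached.

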